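# Clear the rug-finishing bench and uncap the spray glue

### The job

Get the bench ready for gluing a rug's backing: sort everything left lying about by kind - the wooden bobbins into the deep rectangular box, the marking pens into the long shallow tray, the tape rolls into the round tub. Only when all are put away, lift the cap off the spray-glue can and stand it, open end down, in the small round cap holder, leaving the can standing where it is. Do not disturb the jar or the mug.

Things in the scene. Friction and masses are not known exactly. Their poses are not given: they have to be found in the camera images.
- bobbin_a: empty wooden yarn bobbin lying on its side: overall 80 mm long, a plain round core 28 mm in diameter along its own x axis between two square end plates (44 x 44 mm, 8 mm thick; 64 mm of bare core between them). Origin at its centre, 22 mm above what it lies on. May be absent.
- bobbin_b: empty wooden yarn bobbin lying on its side: overall 80 mm long, a plain round core 28 mm in diameter along its own x axis between two square end plates (44 x 44 mm, 8 mm thick; 64 mm of bare core between them). Origin at its centre, 22 mm above what it lies on. May be absent.
- marker_a: flat-sided marking pen, 120 mm long (own x axis, black end at +x), 19 mm wide (y), 16 mm thick (z), white barrel. Origin at its centre, 8 mm above what it lies on. May be absent.
- marker_b: flat-sided marking pen, 120 mm long (own x axis, black end at +x), 19 mm wide (y), 16 mm thick (z), white barrel. Origin at its centre, 8 mm above what it lies on. May be absent.
- tape_a: roll of masking tape lying flat: ring of outside diameter 72 mm, hole diameter 48 mm, 30 mm tall (own z axis). Origin at the centre of the hole at half height, 15 mm above what it lies on. May be absent.
- tape_b: roll of masking tape lying flat: ring of outside diameter 72 mm, hole diameter 48 mm, 30 mm tall (own z axis). Origin at the centre of the hole at half height, 15 mm above what it lies on. May be absent.
- box: deep rectangular plywood box, open on top, fixed: 170 (x) x 150 (y) x 75 mm high, walls 6 mm, floor 6 mm. Origin at the centre of its underside, on the table. For the bobbins.
- tray: long shallow rectangular metal tray, open on top, fixed: 190 (x) x 100 (y) x 40 mm high, walls 4 mm, floor 4 mm. Origin at the centre of its underside, on the table. For the marking pens.
- tub: round white plastic tub, open on top, fixed: 180 mm across outside, 70 mm high, wall 4 mm, floor 5 mm. Origin at the centre of its underside, on the table. For the tape rolls.
- can: spray-glue can standing upright, loose, 0.38 kg: 53 mm in diameter, flat shoulder 140 mm above its underside, on it a collar 38 mm in diameter and 8 mm high and a thin nozzle up to 170 mm, all hidden under the cap. Origin at the centre of its underside.
- can_seat (a point): centre of the can's shoulder, 140 mm above the can's origin, where the rim of the cap rests
- cap: white plastic cap resting loosely over the can's nozzle (it only needs lifting straight up, at least 35 mm to clear the nozzle): an upside-down cup 53 mm in diameter, 52 mm high, wall 3 mm, open below. Origin at the centre of its lower rim; z up.
- holder: cap holder, a dark round steel dish fixed to the table: 74 mm across outside, inside 66 mm, 16 mm high, floor 5 mm thick. Origin at the centre of its underside, on the table. The cap stands in it open end down.
- jar: bystander: glass jar with a steel lid, 54 mm in diameter, 60 mm high, standing among the items. Origin at the centre of its underside.
- mug: bystander: blue mug, 76 mm across, 90 mm high, at the far side of the table. Origin at the centre of its underside.

How it is judged:
By the outcome, as a careful person would: the job done as asked, in the order asked, and still so for the second after the job is handed in, with the robot touching nothing.
Of bobbin_a, bobbin_b, marker_a, marker_b, tape_a, tape_b only 5 to 6 are there at a start; the rules pass over those that are not, and their reading is None.
At some moment in a run one of bobbin_a, bobbin_b, marker_a, marker_b, tape_a, tape_b may be knocked a few centimetres aside while the robot is not near it.
It also fails if it takes over 210 s, if anything falls off the work surface, if the arm or the gripper's body presses on something with over 40 N, if the wrist force passes 120 N, or if a joint passes its speed limit or range.

### The arm

A 6-joint arm with a two-finger parallel gripper is mounted at the origin on the work surface. World frame = base frame: x ahead of the robot, y to its left, z up, the work surface at z = 0. Lengths are in m, angles in rad, forces in N, time in s.
With the tool pointing down it reaches from about 0.375 to 0.925 m from the base axis. Payload 5.7 kg.
Tool frame: the origin (TCP) lies midway between the tips of the shut fingers; the grasp point (between the pads) lies 19 mm behind it; y points along the fingers, x is the direction in which the jaws open and shut, and the axes are right-handed (so a half turn about y gives the same grasp; the last joint's range is limited). The gripper opens to 88 mm and grips with 3 to 60 N. Pads are 20 mm wide; open, the fingers measure 115 mm over their backs; the gripper's body (75 mm by 178 mm) begins 61 mm behind the grasp point.
Start: joints at [-1.355, 0.359, 1.51, -0, 1.272, -0.115], TCP at [0.195, -0.567, 0.223] pointing down, gripper open.
Joint ranges: [-2.97, 2.97], [-1.01, 2.36], [0.21, 2.38], [-0.96, 4.11], [0.2, 2.71], [-2.98, 2.98]. Speed limits (rad/s): [2.39, 2.39, 3.14, 3.14, 3.14, 3.14].

### API

Orientations are given as a unit quaternion [w, x, y, z].
In Python, from bench import robot, vision, finder gives the robot as it stands.
- The arm moves only by the shell command python3 -m crank 'ROWS' [FORCE]. ROWS is JSON, a list of rows, each a list of 5 numbers: the shift along the tool's x, y, z in mm, then the turn about the tool's y in degrees, then the gripper command: -1 is shut, 1 is fully open, values between are in proportion. In form: [[tx, ty, tz, yaw, fingers], ...]. A call has 1 to 20 rows; each row shifts and turns the commanded pose from where the row before left it, along the tool's axes as they then stand; what a row does not reach is not made up. A row lasts 1/8 s, in which the tool goes at most 62.5 mm and 10.7 degrees, less where a joint would pass 70% of its speed; a pose out of reach is approached as far as the arm can. A call is refused whole if a number of a shift passes 62.5 or a number of a turn 10.7, either way. A call with a gripper value outside its range is refused whole. The fingers move at their own pace and stop on an object; FORCE is the grip in N (left out, the last holds). Time passes only in rows, so rows that do not move let the fingers close. It gives the time, the measured TCP pose, the force and the opening at its end, in the units of the state.
- robot.get_state(): the state, without advancing time (a new reading comes with each control period).
- vision.camera(name): name is "side" or "top" or "wrist"; returns the picture (384x512x3 uint8, red, green, blue); there is no depth.
- vision.calibration(name): a dict with "mtx" (3x3 intrinsics, pixels), "R" (3x3) and "t" (3): a world point X has camera coordinates R X + t; the wrist camera has in their place "hand_eye" (4x4, takes a point from camera to tool coordinates, whose origin is the TCP and whose axes are the tool frame's). Camera axes: x right, y down, z forward; pixel columns grow to the right and rows downward; lengths in m; the calibration is good to about 2 mm. A picture is of the moment at which its call begins: read the wrist's pose just before it. calibration takes no time and is no camera call.
- robot.close_job(): hands the job in, once; it reports no verdict.
Trained networks look in the newest picture that a camera, given by its name, has taken for a name from the list of things; names that differ only in an ending like _2 or _b are one class to them, and where a whole thing is asked for, a point or a joint stands for the part that bears it (a point fixed in the world has none). Each returns a list of dicts, best first, with "confidence" (0 to 1); they miss things now and then, are a little off and sometimes report something else, mostly with a low value. They report only what shows in the picture. A call takes as long as a camera call.
- finder.recognise(camera, thing): "box" ([left, top, right, bottom] in pixels, round what is visible of it).
- finder.masks_of(camera, thing): "region" (384x512 bool, what is visible of it) and "box" ([left, top, right, bottom] in pixels, round what is visible of it).
- finder.pinpoint(camera, thing): "pixel" ([column, row] in pixels: a listed point, or the origin of a listed thing).
The state is a dict: "time": time; "joints": joint angles; "qvel": joint speeds; "joint_efforts": joint torques, N m; "position": TCP position; "tcp_rot": TCP orientation; "force": force on the tool from outside, world axes, zero at the start; "torque": the same for the moment, N m; "gripper_width": finger opening in m.
Only numpy, scipy, OpenCV 4.12 (cv2) and the standard library are available. Lean on these libraries where they do the work, as an engineer would, in place of code of your own. Each camera call takes 0.05 s, during which the arm holds its last target. There are 200 camera calls.

## Working session

There is one attempt and no reset: what is moved stays moved. The work goes in short steps, Python scripts to look and compute and a shell command to move; the robot and the scene stay as the last step left them, time stands still between calls to the robot, and variables do not carry over. Pictures are saved under pics/ and viewed, about 12 in all and at most 16, crops included, and the job is handed in when it is done.

```bash
ls; mkdir -p pics; python3 - <<'E'
from bench import robot, vision, finder
import cv2,numpy as np
s=robot.get_state();print({k:np.round(v,3) for k,v in s.items()})
for c in ["top","side"]:
    im=vision.camera(c);cv2.imwrite(f"pics/{c}0.png",im[:,:,::-1])
    k=vision.calibration(c);print(c,k)
    for t in ["bobbin_a","marker_a","tape_a","box","tray","tub","can","cap","can_seat","holder","jar","mug"]:
        print(t,[(np.round(d["pixel"],1).tolist(),round(d["confidence"],2)) for d in finder.pinpoint(c,t)])
print(vision.calibration("wrist"))
E
```

```text
pics
{'time': np.float64(0.0), 'joints': array([-1.355,  0.359,  1.511, -0.   ,  1.273, -0.115]), 'qvel': array([ 0.001, -0.002, -0.001, -0.001, -0.   ,  0.   ]), 'joint_efforts': array([ 2.0000e-03, -5.1537e+01, -2.7073e+01,  6.8000e-02,  3.5000e-02,
       -0.0000e+00]), 'position': array([ 0.195, -0.567,  0.222]), 'tcp_rot': array([ 0.576, -0.575,  0.411, -0.41 ]), 'force': array([-0.311,  0.441, -0.554]), 'torque': array([0.011, 0.01 , 0.025]), 'gripper_width': np.float64(0.088)}
top {'mtx': array([[374.6751781 ,   0.        , 260.29404978],
       [  0.        , 374.6751781 , 195.98607653],
       [  0.        ,   0.        ,   1.        ]]), 'R': array([[-0.02555001, -0.99947469, -0.01993859],
       [-0.98073131,  0.02892519, -0.19320825],
       [ 0.19368349,  0.01461793, -0.98095516]]), 't': array([0.02689533, 0.61759107, 0.99306525])}
bobbin_a [([311.2, 209.3], 0.79), ([214.2, 258.3], 0.52)]
marker_a [([317.4, 255.0], 0.8), ([365.5, 251.4], 0.57)]
tape_a [([169.7, 254.5], 0.9), ([217.1, 216.5], 0.73)]
box [([265.9, 184.1], 0.57)]
tray [([122.3, 261.6], 0.89), ([365.9, 254.0
[... 1083 characters left out ...]
 0.15)]
cap [([305.7, 124.1], 0.53)]
can_seat [([308.9, 123.0], 0.63)]
holder [([200.7, 299.1], 0.71)]
jar [([297.4, 240.5], 0.61)]
mug [([171.6, 245.5], 0.68), ([336.5, 170.5], 0.5)]
{'mtx': array([[324.73445849,   0.        , 255.14784572],
       [  0.        , 324.73445849, 191.1975355 ],
       [  0.        ,   0.        ,   1.        ]]), 'hand_eye': array([[ 9.99999688e-01, -5.18305610e-04, -5.96639772e-04,
        -3.03528743e-04],
       [ 4.36473135e-04, -2.67174093e-01,  9.63648179e-01,
        -1.61683349e-01],
       [-6.58870947e-04, -9.63648139e-01, -2.67173783e-01,
         7.26627723e-02],
       [ 0.00000000e+00,  0.00000000e+00,  0.00000000e+00,
         1.00000000e+00]])}
```

View top.

View pics/top0.png

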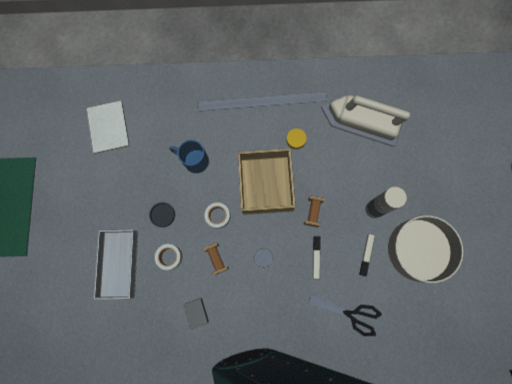

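View pics/side0.png

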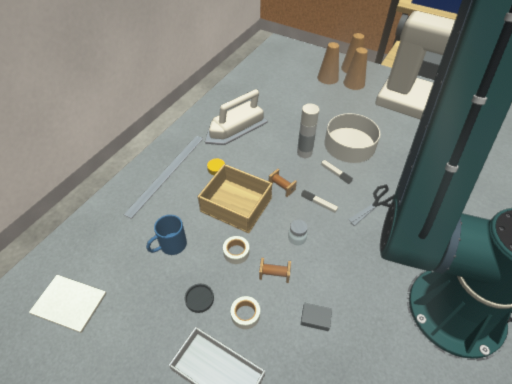

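```bash
cat > h.py <<'E'
from bench import robot, vision, finder
import cv2,numpy as np
from scipy.spatial.transform import Rotation as Ro
def tcp():
    s=robot.get_state();q=s["tcp_rot"];T=np.eye(4)
    T[:3,:3]=Ro.from_quat([q[1],q[2],q[3],q[0]]).as_matrix();T[:3,3]=s["position"];return T
def ext(c,T=None):
    k=vision.calibration(c)
    if c!="wrist": return k["mtx"],k["R"],np.array(k["t"])
    M=np.linalg.inv((tcp() if T is None else T)@k["hand_eye"]);return k["mtx"],M[:3,:3],M[:3,3]
def plane(c,px,z,E=None):
    K,R,t=E or ext(c)
    px=np.atleast_2d(px).astype(float)
    d=np.c_[px,np.ones(len(px))]@np.linalg.inv(K).T@R   # R^T K^-1 p
    o=-R.T@t
    return o+d*((z-o[2])/d[:,2])[:,None]
def rect(c,reg,z,E=None):
    ys,xs=np.nonzero(reg);P=plane(c,np.c_[xs,ys],z,E)[:,:2]
    (cx,cy),(w,h),a=cv2.minAreaRect((P*1000).astype(np.float32))
    if h>w: w,h,a=h,w,a+90
    a=(a+90)%180-90
    return [round(v,1) for v in (cx,cy,w,h,a)],np.round(P.mean(0)*1000,1)
def jaw():
    T=tcp();x=T[:3,0];return np.degrees(np.arctan2(x[1],x[0])),T
E
python3 - <<'E'
from h import *
s=tcp();print(np.round(s,3))
Z=dict(bobbin_a=.022,marker_a=.010,tape_a=.02,box=0.,tray=0.,tub=0.,can=0,holder=.0,jar=0.,mug=0.,can_seat=.14,cap=.14)
for c in ["top","side"]:
    vision.camera(c)
    for t,z in Z.items():
        for d in finder.pinpoint(c,t): 
            if d["confidence"]>.5:print(c,t,np.round(plane(c,d["pixel"],z)[0][:2]*1000),round(d["confidence"],2))
    for t in list(Z)[:8]:
        for d in finder.masks_of(c,t):
            if d["confidence"]>.4:print("   mask",c,t,*rect(c,d["region"],{'box':.075,'tray':.04,'tub':.07}.get(t,Z[t])),d["box"],round(d["confidence"],2))
E
```

```text
[[ 0.325 -0.     0.946  0.195]
 [-0.946  0.     0.325 -0.567]
 [-0.    -1.     0.     0.223]
 [ 0.     0.     0.     1.   ]]
top bobbin_a [ 577. -134.] 0.93
top bobbin_a [451. 143.] 0.74
top marker_a [ 578. -137.] 0.7
top marker_a [ 446. -141.] 0.55
top marker_a [ 457. -289.] 0.53
top tape_a [449. 271.] 0.73
top box [667.  -8.] 0.72
top tray [443. 426.] 0.58
top tub [ 455. -452.] 0.74
top can [ 579. -313.] 0.87
top holder [586. 301.] 0.69
top jar [446.   6.] 0.73
top mug [754. 206.] 0.91
top can_seat [ 576. -319.] 0.72
top cap [ 580. -320.] 0.56
   mask top bobbin_a [451.3, 142.6, 82.5, 44.5, 22.8] [451.6 142.5] [204.1, 241.1, 225.6, 275.2] 0.81
   mask top bobbin_a [577.2, -143.0, 89.0, 46.0, -12.5] [ 577.1 -142.2] [303.7, 194.9, 325.7, 227.8] 0.59
   mask top marker_a [451.3, -287.1, 121.7, 25.7, -14.4] [ 447.4 -286.9] [359.0, 232.1, 373.2, 273.5] 0.73
   mask top marker_a [448.3, -143.6, 121.3, 22.7, -3.2] [ 445.4 -143.9] [310.4, 235.5, 318.4, 276.3] 0.63
   mask top tape_a [461.4, 276.1, 77.7, 70.4, 88.5] [461.  275.9] [154.4, 242.1, 180.3, 266.6] 0.76
   mask top tape_a [573.8, 
[... 1799 characters left out ...]
 tape_a [574.1, 140.9, 86.8, 72.5, -59.0] [573.4 140.4] [220.8, 234.6, 251.2, 263.5] 0.79
   mask side tape_a [448.7, -276.1, 120.3, 30.9, -15.9] [ 447.9 -276.7] [320.2, 158.4, 353.8, 180.7] 0.58
   mask side tape_a [448.9, 140.8, 84.9, 62.9, 22.7] [448.4 140.3] [258.2, 259.6, 293.5, 282.3] 0.43
   mask side box [651.6, 14.9, 195.5, 193.4, 2.1] [648.2  19.2] [196.5, 165.3, 272.2, 234.9] 0.76
   mask side tray [439.9, 429.6, 195.1, 106.5, -0.9] [454.9 421.6] [166.6, 328.3, 264.4, 384.0] 0.59
   mask side can [605.6, -382.4, 178.5, 60.5, -71.3] [ 603.6 -380.7] [293.5, 123.7, 317.9, 161.5] 0.73
   mask side holder [586.0, 300.2, 74.8, 69.9, -55.5] [585.8 300.6] [185.3, 281.4, 212.2, 308.9] 0.93
```

The top view shows all six items: bobbins at (315,211) and (216,258), pens at (317,257) and (367,254), tapes at (217,215) and (168,257). The jar is at (263,258), the can at about (385,200). The side view agrees. I'll start with the pen near the tub.

```bash
cat >> h.py <<'E'
def go(x,y,z,ang=None):
    "print the tool-axis shift (mm) and yaw (deg) to a target; shift applies BEFORE the yaw"
    a,T=jaw();d=T[:3,:3].T@(np.array([x,y,z])-T[:3,3]*1000)
    print("shift",np.round(d,1),"| yaw",None if ang is None else np.round((a-ang+180)%360-180,1),"| now",np.round(T[:3,3]*1000,1),"jaw",round(a,1))
ZM=dict(bobbin_a=.022,marker_a=.010,tape_a=.02)
def look(c,names=ZM,conf=.4,T=None,z=None):
    E=ext(c,T);vision.camera(c)
    for t in names:
        for d in finder.masks_of(c,t):
            if d["confidence"]>conf: print(c,t,*rect(c,d["region"],z or ZM.get(t,.0),E),round(d["confidence"],2))
E
python3 -m crank '[[-26,0,47.5,0,1],[-26,0,47.5,0,1],[-26,0,47.5,0,1],[-26,0,47.5,0,1],[-26,0,47.5,0,1],[-26,0,47.5,0,1],[-26,0,47.5,0,1]]' 20
python3 -m crank '[[0,0,0,-10.7,1],[0,0,0,-10.7,1],[0,0,0,-10.7,1],[0,0,0,-10.7,1],[0,0,0,-10.7,1],[0,0,0,-10.7,1],[0,0,0,-10.7,1],[0,0,0,-10.7,1],[0,0,0,-10.7,1],[0,0,0,-10.7,1],[0,0,0,-10.7,1],[0,0,0,-10.7,1],[0,0,0,-10.7,1],[0,0,0,-6.9,1],[0,0,0,0,1]]'
python3 - <<'E'
from h import *
go(448,-286,4,75)
look("wrist",["marker_a"],.3)
cv2.imwrite("pics/w1.png",vision.camera("wrist")[:,:,::-1])
E
```

```text
time: 4.28
position: [0.4514, -0.286, 0.2229]
tcp_rot: [0.575, -0.575, 0.411, -0.411]
force: [0.7, -0.5, -0.7]
gripper_width: 0.0879
time: 6.15
position: [0.4502, -0.2873, 0.2227]
tcp_rot: [-0.561, 0.561, 0.43, -0.43]
force: [-0.1, 0.1, -0.6]
gripper_width: 0.0878
shift [  0.7 218.7   2.5] | yaw -0.1 | now [ 450.2 -287.3  222.7] jaw 74.9
wrist marker_a [447.5, -285.1, 119.6, 18.5, -16.2] [ 444.3 -284.5] 0.92
wrist marker_a [446.1, -142.7, 122.6, 24.2, -4.2] [ 444.5 -142.2] 0.66
```

View pics/w1.png

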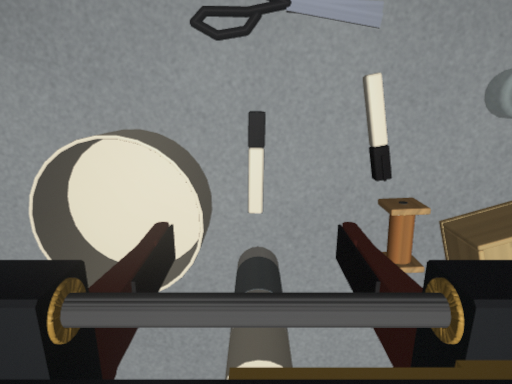

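The wrist view shows the pen at (257,160), centred between the fingers. The can is beyond it at (260,300) and clear of the gripper. I'll grasp.

```bash

python3 -m crank '[[0,55,0.5,0,1],[0,55,1,0,1],[0,55,0,0,1],[0,35,0,0,1],[0,15,0,0,1],[0,3,0,0,1],[0,0,0,0,0],[0,0,0,0,-0.7],[0,0,0,0,-1],[0,0,0,0,-1],[0,0,0,0,-1],[0,0,0,0,-1],[0,0,0,0,-1]]' 20
python3 -m crank '[[0,-20,0,0,-1],[0,-40,0,0,-1],[0,-45,0,0,-1],[0,-45,0,0,-1],[0,0,0,-10.7,-1],[0,0,0,-4.3,-1],[0,0,0,0,-1]]'
python3 - <<'E'
from h import *
go(441,433,150,90)
E
```

```text
time: 7.92
position: [0.4487, -0.2869, 0.0046]
tcp_rot: [0.561, -0.561, -0.43, 0.43]
force: [-0.0, 0.3, -1.2]
gripper_width: 0.0213
time: 8.8
position: [0.4486, -0.2868, 0.1546]
tcp_rot: [0.5, -0.5, -0.5, 0.5]
force: [0.6, 0.2, 0.2]
gripper_width: 0.0176
shift [719.8   4.8   8.7] | yaw -0.1 | now [ 448.6 -286.8  154.6] jaw 89.9
```

```bash

python3 -m crank '[[60,0,0.5,0,-1],[60,0,0.5,0,-1],[60,0,0.5,0,-1],[60,0,0.5,0,-1],[60,0,0.5,0,-1],[60,0,0.5,0,-1],[60,0,1,0,-1],[60,0,1,0,-1],[60,0,1,0,-1],[60,0,1,0,-1],[60,0,1,0,-1],[60,0,1,0,-1],[0,0,0,0,-1],[0,0,0,0,-1]]'
python3 - <<'E'
from h import *
go(441,433,15,90)
look("wrist",["tray","marker_a"],.3,z=.04)
look("wrist",["tape_a","holder"],.3,z=.02)
cv2.imwrite("pics/w2.png",vision.camera("wrist")[:,:,::-1])
E
```

```text
time: 10.55
position: [0.4397, 0.4324, 0.154]
tcp_rot: [0.5, -0.5, -0.499, 0.5]
force: [-0.2, 0.2, -0.1]
gripper_width: 0.018
shift [  0.9 139.   -1.5] | yaw -0.1 | now [439.7 432.4 154. ] jaw 89.9
wrist tray [438.2, 427.8, 187.7, 101.0, -0.8] [405.3 425.8] 0.67
wrist marker_a [494.6, 432.2, 214.2, 35.2, -1.0] [469.4 432.9] 0.96
wrist tape_a [544.7, 181.3, 28.4, 23.3, -12.0] [545.5 178.5] 0.9
wrist tape_a [454.7, 280.2, 88.2, 74.0, -50.4] [455.2 280. ] 0.65
```

View pics/w2.png

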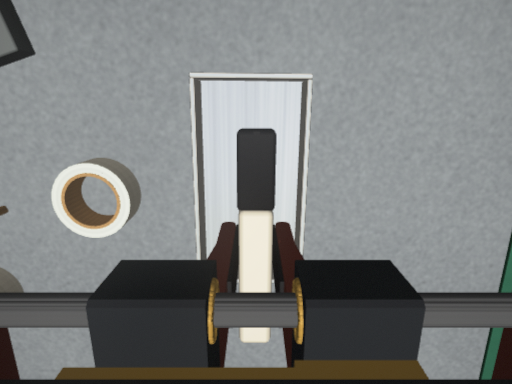

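The wrist view shows the tray rim at columns 193–310, so its centre is at y≈0.427. The pen is held straight above it, and the tape roll is at (92,200). I'll lower and release.

```bash

python3 -m crank '[[7,40,0,0,-1],[0,45,0,0,-1],[0,35,0,0,-1],[0,18,0,0,-1],[0,5,0,0,-1],[0,0,0,0,-0.4],[0,0,0,0,-0.4],[0,0,0,0,-0.4],[0,-15,0,0,-0.4],[0,-40,0,0,-0.4],[0,-60,0,0,0],[0,-40,0,0,1],[0,0,0,0,1]]'
python3 - <<'E'
from h import *
go(446,-142,180,86.5)
look("top",["bobbin_a","tape_a","marker_a"])
E
```

```text
time: 12.52
position: [0.4427, 0.442, 0.1719]
tcp_rot: [-0.5, 0.5, 0.503, -0.497]
force: [0.1, 0.9, -0.5]
gripper_width: 0.0527
shift [-584.   -11.4   -3.8] | yaw 3.5 | now [442.7 442.  171.9] jaw 90.0
top bobbin_a [577.4, -145.2, 87.6, 44.1, -11.4] [ 578.7 -144.7] 0.86
top bobbin_a [451.4, 142.3, 85.4, 46.2, 23.7] [450.8 141.7] 0.82
top tape_a [460.0, 277.6, 75.3, 67.5, 88.5] [457.1 279.1] 0.92
top tape_a [576.7, 136.0, 73.1, 70.3, 88.4] [576.2 137.4] 0.71
top marker_a [446.9, -145.1, 118.4, 20.1, -3.0] [ 445.2 -144.1] 0.8
top marker_a [442.3, 438.1, 118.9, 23.1, -0.5] [441.8 437.3] 0.75
```

```bash

python3 -m crank '[[-54,0,-5,0,1],[-54,0,-5,0,1],[-54,0,-5,0,1],[0,0,0,0,1],[0,0,0,0,1]]' 20
python3 - <<'E'
from h import *
go(458,279,6,90)
look("wrist",["tape_a"],.4,z=.015)
vision.camera("wrist")
for d in finder.pinpoint("wrist","tape_a"): print(d["confidence"],plane("wrist",d["pixel"],.015))
cv2.imwrite("pics/w3.png",vision.camera("wrist")[:,:,::-1])
E
```

```text
time: 13.35
position: [0.4549, 0.2782, 0.1658]
tcp_rot: [0.501, -0.5, -0.499, 0.5]
force: [0.5, 0.8, -0.5]
gripper_width: 0.0877
shift [  0.8 159.8  -3.4] | yaw -0.1 | now [454.9 278.2 165.8] jaw 89.9
wrist tape_a [458.9, 280.0, 77.0, 76.1, 44.4] [458.7 280.1] 0.88
wrist tape_a [553.5, 138.6, 79.9, 47.7, 85.3] [549.6 121.3] 0.66
```

View pics/w3.png

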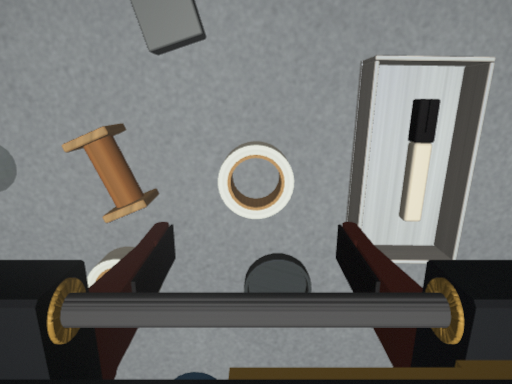

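The wrist view shows the roll centred at (256,181) between the fingers, and the pen lying in the tray at (421,160). I'll grasp the roll.

```bash

python3 -m crank '[[1,50,-2,0,1],[0,50,0,0,1],[0,35,0,0,1],[0,20,0,0,1],[0,5,0,0,1],[0,0,0,0,0.6],[0,0,0,0,0.3],[0,0,0,0,0.3],[0,0,0,0,0.3],[0,0,0,0,0.3]]' 20
python3 -m crank '[[0,-20,0,0,0.3],[0,-50,0,0,0.3],[0,-60,0,0,0.3],[0,-40,0,0,0.3],[0,0,0,0,0.3]]'
python3 - <<'E'
from h import *
go(421,-435,172,90)
E
```

```text
time: 14.85
position: [0.4579, 0.2795, 0.0076]
tcp_rot: [-0.5, 0.5, 0.5, -0.499]
force: [-1.7, 2.0, 6.2]
gripper_width: 0.0719
time: 15.48
position: [0.4595, 0.2801, 0.1801]
tcp_rot: [-0.499, 0.501, 0.502, -0.497]
force: [0.3, -0.4, -0.7]
gripper_width: 0.0715
shift [-715.1    5.7   37.9] | yaw -0.0 | now [459.5 280.1 180.1] jaw 90.0
```

```bash

python3 -m crank '[[-59.5,0,3,0,0.3],[-59.5,0,3,0,0.3],[-59.5,0,3,0,0.3],[-59.5,0,3,0,0.3],[-59.5,0,3,0,0.3],[-59.5,0,3,0,0.3],[-59.5,0,3,0,0.3],[-59.5,0,3,0,0.3],[-59.5,0,3.5,0,0.3],[-59.5,0,3.5,0,0.3],[-59.5,0,3.5,0,0.3],[-59.5,0,3.5,0,0.3],[0,0,0,0,0.3],[0,0,0,0,0.3],[0,0,0,0,0.3]]'
python3 - <<'E'
from h import *
go(421,-435,25,90)
look("wrist",["tub"],.4,z=.07)
cv2.imwrite("pics/w4.png",vision.camera("wrist")[:,:,::-1])
E
```

```text
time: 17.35
position: [0.4183, -0.4328, 0.1757]
tcp_rot: [0.501, -0.499, -0.5, 0.5]
force: [0.5, 0.0, -0.9]
gripper_width: 0.0719
shift [ -2.5 150.7  -2.9] | yaw 0.0 | now [ 418.3 -432.8  175.7] jaw 90.0
wrist tub [439.3, -438.4, 178.5, 150.6, -88.2] [ 422.7 -439.7] 0.82
```

View pics/w4.png

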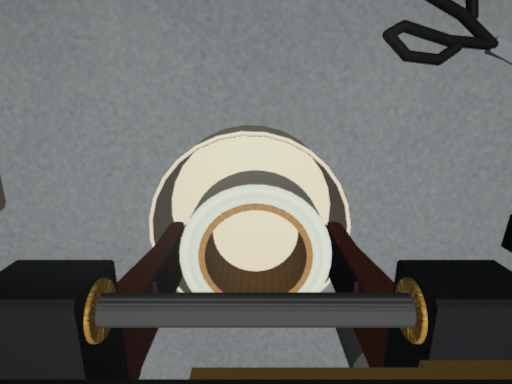

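The wrist view shows the roll over the near side of the tub, whose rim spans columns 151–350. There is room to lower it.

```bash

python3 -m crank '[[-3,50,0,0,0.3],[0,50,0,0,0.3],[0,35,0,0,0.3],[0,18,0,0,0.3],[0,5,0,0,0.3],[0,0,0,0,0.3],[0,0,0,0,0.78],[0,0,0,0,0.78],[0,0,0,0,0.78],[0,-20,0,0,0.78],[0,-50,0,0,0.78],[0,-60,0,0,0.78],[0,-40,0,0,1],[0,0,0,0,1]]'
python3 - <<'E'
from h import *
go(446,-143,180,86.5)
look("top",["bobbin_a","tape_a","marker_a"])
E
```

```text
time: 19.25
position: [0.4203, -0.4401, 0.1928]
tcp_rot: [-0.497, 0.503, 0.499, -0.5]
force: [-0.2, -0.3, 0.1]
gripper_width: 0.0874
shift [297.2  11.  -25.4] | yaw 3.5 | now [ 420.3 -440.1  192.8] jaw 90.0
top bobbin_a [577.7, -142.1, 89.5, 44.1, -12.5] [ 577.3 -142.2] 0.79
top bobbin_a [450.8, 141.5, 84.4, 46.2, 22.8] [449.6 141.6] 0.68
top tape_a [420.6, -435.0, 69.2, 68.7, -2.1] [ 419.8 -434.3] 0.89
top marker_a [447.1, -143.5, 118.5, 22.8, -3.2] [ 448.9 -143.8] 0.84
top marker_a [442.3, 437.1, 118.7, 23.9, -2.2] [443.  436.6] 0.65
```

```bash

python3 -m crank '[[59.5,0,-5,0,1],[59.5,0,-5,0,1],[59.5,0,-5,0,1],[59.5,0,-5,0,1],[59.5,0,-5,3.5,1],[0,0,0,0,1],[0,0,0,0,1]]' 20
python3 - <<'E'
from h import *
look("wrist",["marker_a"],.4,z=.013)
go(446,-143,5,86.5)
E
```

```text
time: 20.32
position: [0.4435, -0.1404, 0.1878]
tcp_rot: [0.515, -0.514, -0.484, 0.485]
force: [-0.3, -0.2, -0.2]
gripper_width: 0.0878
wrist marker_a [445.1, -141.6, 120.2, 18.8, -4.0] [ 442.8 -141.3] 0.91
shift [ -1.3 183.1  -2.4] | yaw -0.1 | now [ 443.8 -141.5  188.1] jaw 86.4
```

```bash

python3 -m crank '[[0,50,-1,0,1],[0,50,0,0,1],[0,48,0,0,1],[0,22,0,0,1],[0,10,0,0,1],[0,3,0,0,1],[0,0,0,0,0],[0,0,0,0,-1],[0,0,0,0,-1],[0,0,0,0,-1],[0,0,0,0,-1],[0,0,0,0,-1]]'
python3 -m crank '[[0,-20,0,0,-1],[0,-40,0,0,-1],[0,-50,0,0,-1],[0,-50,0,0,-1],[0,0,0,-4,-1],[0,0,0,0,-1],[0,0,0,0,-1]]'
python3 - <<'E'
from h import *
go(442,411,160,90)
E
```

```text
time: 21.92
position: [0.4449, -0.1404, 0.0057]
tcp_rot: [0.515, -0.515, -0.484, 0.484]
force: [0.4, 0.6, 0.4]
gripper_width: 0.0312
time: 22.8
position: [0.4442, -0.1402, 0.165]
tcp_rot: [0.499, -0.498, -0.501, 0.502]
force: [-0.0, 0.7, -0.2]
gripper_width: 0.0005
shift [551.2   5.4  -1.5] | yaw 0.4 | now [ 444.2 -140.2  165. ] jaw 90.4
```

The fingers were still closing when I lifted, so the grasp missed. I'll look for the pen and regrasp, allowing longer to close.

```bash

python3 -m crank '[[0,0,0,0,1],[0,0,0,0,1],[0,0,0,0,1],[0,0,0,0,1],[0,0,0,0,1]]'
python3 - <<'E'
from h import *
look("wrist",["marker_a"],.4,z=.013)
go(444,-141,5,86.5)
E
```

```text
time: 23.42
position: [0.4449, -0.1405, 0.1657]
tcp_rot: [-0.498, 0.498, 0.502, -0.502]
force: [0.3, -0.8, -0.2]
gripper_width: 0.0469
wrist marker_a [445.3, -141.4, 121.9, 19.0, -4.3] [ 442.9 -141.4] 0.56
shift [ -0.5 160.7   0.9] | yaw 4.0 | now [ 444.9 -140.5  165.7] jaw 90.5
```

```bash

python3 -m crank '[[-1,50,0,4,0.2],[0,48,0,0,0.2],[0,35,0,0,0.2],[0,15,0,0,0.2],[0,10,0,0,0.2],[0,3,0,0,0.2],[0,0,0,0,-1],[0,0,0,0,-1],[0,0,0,0,-1],[0,0,0,0,-1],[0,0,0,0,-1],[0,0,0,0,-1],[0,0,0,0,-1],[0,0,0,0,-1]]'
python3 -m crank '[[0,-20,0,0,-1],[0,-40,0,0,-1],[0,-50,0,0,-1],[0,-50,0,0,-1],[0,0,0,-4,-1],[0,0,0,0,-1],[0,0,0,0,-1]]'
python3 - <<'E'
from h import *
go(442,411,160,90)
E
```

```text
time: 25.28
position: [0.4451, -0.1416, 0.005]
tcp_rot: [-0.515, 0.515, 0.484, -0.484]
force: [-0.6, 0.9, 6.0]
gripper_width: 0.0176
time: 26.15
position: [0.4441, -0.1411, 0.1639]
tcp_rot: [0.499, -0.498, -0.501, 0.502]
force: [0.1, 0.6, -0.8]
gripper_width: 0.0182
shift [552.1   4.4  -1.5] | yaw 0.4 | now [ 444.1 -141.1  163.9] jaw 90.4
```

```bash

python3 -m crank '[[61.3,0,0,0,-1],[61.3,0,0,0,-1],[61.3,0,0,0,-1],[61.3,0,0,0,-1],[61.3,0,0,0,-1],[61.3,0,0,0,-1],[61.3,0,0,0,-1],[61.3,0,0,0,-1],[61.3,0,0,0.4,-1],[0,0,0,0,-1],[0,0,0,0,-1]]'
python3 - <<'E'
from h import *
look("wrist",["tray"],.3,z=.04)
go(442,411,26,90)
E
```

```text
time: 27.52
position: [0.4396, 0.4093, 0.1633]
tcp_rot: [0.5, -0.5, -0.499, 0.501]
force: [-0.8, -1.1, -0.1]
gripper_width: 0.0179
wrist tray [429.3, 428.1, 168.0, 100.2, -0.8] [404.3 434.9] 0.92
shift [  2.8 138.   -2.1] | yaw -0.0 | now [440.1 408.4 164. ] jaw 90.0
```

```bash

python3 -m crank '[[3,50,-2,0,-1],[0,45,0,0,-1],[0,30,0,0,-1],[0,13,0,0,-1],[0,0,0,0,-1],[0,0,0,0,-0.4],[0,0,0,0,-0.4],[0,0,0,0,-0.4],[0,-15,0,0,-0.4],[0,-40,0,0,-0.4],[0,-60,0,0,0],[0,-40,0,0,1],[0,0,0,0,1],[0,0,0,0,1]]'
python3 - <<'E'
from h import *
look("top",["bobbin_a","tape_a","marker_a"])
go(575,138,170,90)
E
```

```text
time: 29.38
position: [0.4421, 0.4129, 0.1817]
tcp_rot: [0.5, -0.5, -0.5, 0.5]
force: [-0.0, 0.1, -1.2]
gripper_width: 0.0629
top bobbin_a [450.4, 141.6, 83.8, 41.6, 23.7] [450.6 142.2] 0.74
top tape_a [573.9, 136.0, 77.3, 71.4, 44.0] [574.3 136.3] 0.78
top marker_a [447.3, 411.2, 119.1, 23.5, 0.3] [447.4 411.7] 0.7
top marker_a [442.2, 438.4, 118.6, 23.2, -0.3] [422.  434.7] 0.49
shift [-274.7   10.3 -133.1] | yaw 0.1 | now [441.6 412.6 180.2] jaw 90.1
```

```bash

python3 -m crank '[[-55,0,-26.6,0,1],[-55,0,-26.6,0,1],[-55,0,-26.6,0,1],[-55,0,-26.6,0,1],[-55,0,-26.6,0,1],[0,0,0,0,1],[0,0,0,0,1]]'
python3 - <<'E'
from h import *
look("wrist",["tape_a"],.3,z=.022)
look("wrist",["bobbin_a"],.3,z=.03)
go(573,138,7,90)
E
```

```text
time: 30.45
position: [0.575, 0.1384, 0.1807]
tcp_rot: [0.501, -0.499, -0.5, 0.5]
force: [0.1, -0.6, -0.1]
gripper_width: 0.0879
wrist tape_a [571.0, 139.7, 74.1, 73.0, -0.1] [572.  139.6] 0.78
wrist bobbin_a [446.8, 144.8, 82.6, 46.0, 22.8] [450.5 143.9] 0.58
wrist bobbin_a [574.5, -104.5, 80.0, 15.0, -11.7] [543.9 -99.4] 0.46
shift [ -1.8 174.4   1.8] | yaw 0.2 | now [574.9 139.8 181.4] jaw 90.2
```

```bash

python3 -m crank '[[0,55,3,0,1],[0,55,0,0,1],[0,38,0,0,1],[0,20,0,0,1],[0,5,0,0,1],[0,0,0,0,0.3],[0,0,0,0,0.3],[0,0,0,0,0.3],[0,0,0,0,0.3],[0,0,0,0,0.3],[0,0,0,0,0.3]]'
python3 -m crank '[[0,-20,0,0,0.3],[0,-50,0,0,0.3],[0,-60,0,0,0.3],[0,-45,0,0,0.3],[0,0,0,0,0.3]]'
python3 - <<'E'
from h import *
go(498,-437,180,90)
E
```

```text
time: 32.02
position: [0.5736, 0.1386, 0.0097]
tcp_rot: [-0.499, 0.5, 0.501, -0.5]
force: [-0.6, 0.8, 6.8]
gripper_width: 0.0736
time: 32.65
position: [0.5757, 0.1386, 0.188]
tcp_rot: [-0.498, 0.502, 0.503, -0.498]
force: [-0.1, 0.2, -1.4]
gripper_width: 0.0731
shift [-575.5    6.8   78.2] | yaw 0.0 | now [575.7 138.6 188. ] jaw 90.0
```

```bash

python3 -m crank '[[-50,0,32,0,0.3],[-50,0,32,0,0.3],[-55,0,32,0,0.3],[-60,0,10,0,0.3],[-60,0,0,0,0.3],[-60,0,0,0,0.3],[-60,0,0,0,0.3],[-60,0,0,0,0.3],[-60,0,0,0,0.3],[-60,0,-28,0,0.3],[0,0,0,0,0.3],[0,0,0,0,0.3]]'
python3 - <<'E'
from h import *
go(496,-437,19,90)
cv2.imwrite("pics/s5.png",vision.camera("wrist")[:,:,::-1])
E
```

```text
time: 34.15
position: [0.4931, -0.4312, 0.1817]
tcp_rot: [0.501, -0.498, -0.5, 0.5]
force: [-0.5, 0.9, 0.5]
gripper_width: 0.0735
shift [ -6.3 162.7  -3.3] | yaw 0.0 | now [ 493.1 -431.2  181.7] jaw 90.0
```

View pics/s5.png

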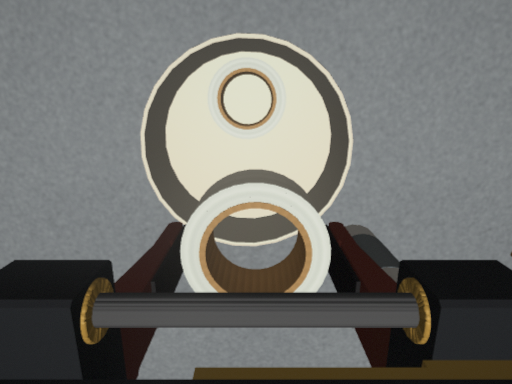

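```bash
python3 - <<'E'
from h import *
print(plane("wrist",[[247,34],[247,246],[142,140],[352,140]],.07)*1000)
E
```

```text
[[ 369.49817587 -436.3977729    70.        ]
 [ 547.5254784  -437.48622493   70.        ]
 [ 450.88885187 -524.85466064   70.        ]
 [ 450.86114455 -348.75179913   70.        ]]
```

The view shows the tub centred at (0.4585,-0.437) and the first roll at (247,98). The second roll is held over the free far half.

```bash

python3 -m crank '[[-6,50,-3,0,0.3],[0,50,0,0,0.3],[0,40,0,0,0.3],[0,18,0,0,0.3],[0,5,0,0,0.3],[0,0,0,0,0.3],[0,0,0,0,0.8],[0,0,0,0,0.8],[0,0,0,0,0.8],[0,-20,0,0,0.8],[0,-50,0,0,0.8],[0,-60,0,0,0.8],[0,-40,0,0,1],[0,0,0,0,1]]'
python3 - <<'E'
from h import *
look("top",["bobbin_a","tape_a","marker_a"])
go(577,-143,180,76)
E
```

```text
time: 35.95
position: [0.4994, -0.4406, 0.1966]
tcp_rot: [-0.496, 0.503, 0.5, -0.5]
force: [1.1, -0.6, -0.2]
gripper_width: 0.0876
top bobbin_a [451.6, 142.1, 82.2, 37.7, 20.7] [451.4 141.6] 0.81
top bobbin_a [560.8, -108.4, 89.0, 46.3, -12.3] [ 560.4 -108.5] 0.58
top tape_a [497.5, -436.8, 73.5, 72.9, 14.4] [ 497.1 -437.4] 0.83
top tape_a [419.0, -441.2, 80.9, 66.1, 88.5] [ 419.  -441.1] 0.67
top marker_a [450.1, 410.1, 119.0, 26.6, 0.1] [451.3 411.5] 0.65
top marker_a [442.2, 438.5, 119.1, 26.3, 1.0] [438.3 437.9] 0.53
shift [294.5  10.  -80.7] | yaw 14.1 | now [ 496.6 -437.6  189.6] jaw 90.1
```

Bobbin A has been knocked to about (0.561,-0.108), close to the box. I'll move above it and look.

```bash

python3 -m crank '[[55,0,0,0,1],[55,0,0,0,1],[55,0,0,0,1],[55,0,-20,0,1],[55,0,-20,0,1],[54,0,-20,0,1],[0,0,0,10.7,1],[0,0,0,1.3,1],[0,0,0,0,1],[0,0,0,0,1]]' 25
python3 - <<'E'
from h import *
look("wrist",["bobbin_a"],.3,z=.03)
look("wrist",["box"],.3,z=.075)
look("top",["box","bobbin_a"],.3,z=.035)
go(560,-108,6,77.5)
cv2.imwrite("pics/w6.png",vision.camera("wrist")[:,:,::-1])
E
```

```text
time: 37.4
position: [0.5566, -0.1101, 0.1903]
tcp_rot: [0.549, -0.549, -0.445, 0.446]
force: [-0.4, -0.3, 0.7]
gripper_width: 0.0876
wrist bobbin_a [466.6, 131.4, 50.4, 26.9, -0.1] [466.7 134.3] 0.77
wrist bobbin_a [558.2, -105.6, 88.4, 47.2, -12.0] [ 557.8 -105.7] 0.66
wrist box [651.3, -6.3, 189.0, 150.6, 2.2] [617.1  -9.5] 0.6
top box [670.1, -8.6, 189.4, 160.6, 3.4] [679.1   4.7] 0.81
top bobbin_a [450.2, 141.2, 82.1, 44.1, 21.7] [450.3 140.5] 0.88
top bobbin_a [545.8, -104.8, 55.5, 43.0, -11.1] [ 543.7 -103.1] 0.54
shift [  2.1 184.7  -2.6] | yaw 0.5 | now [ 557.  -109.6  190.7] jaw 78.0
```

View pics/w6.png

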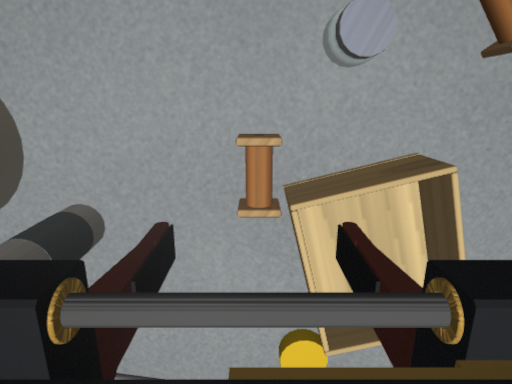

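The wrist view shows the bobbin at (258,176) and the box's nearest rim corner at (286,187–210). I'll work out the clearance.

```bash
python3 - <<'E'
from h import *
a,T=jaw()
f=lambda p,z:np.round((T[:3,:3].T@(plane("wrist",[p],z)[0]-T[:3,3]))*1000)
print("boxcorner top",f([292,209],.075),f([285,187],.075),plane("wrist",[[285,187],[292,209],[454,167],[420,155]],.075)*1000)
for p in [[237,137],[281,137],[238,214],[280,214]]: print(f(p,.044))
E
```

```text
boxcorner top [ 33. 116. -20.] [ 27. 116.   0.] [[562.10825821 -83.47669759  75.        ]
 [583.5496277  -81.07452171  75.        ]
 [574.95421371  63.43868681  75.        ]
 [558.25707301  35.33018417  75.        ]]
[-17. 147.  41.]
[ 25. 147.  41.]
[-17. 147. -36.]
[ 25. 147. -36.]
```

```bash

python3 -m crank '[[4,50,10,0,0.4],[0,50,0,0,0.4],[0,45,0,0,0.4],[0,25,0,0,0.4],[0,11,0,0,0.4],[0,0,0,0,-0.3],[0,0,0,0,-0.6],[0,0,0,0,-0.6],[0,0,0,0,-0.6],[0,0,0,0,-0.6],[0,0,0,0,-0.6],[0,0,0,0,-0.6],[0,0,0,0,-0.6]]' 25
python3 -m crank '[[0,-20,0,0,-0.6],[0,-50,0,0,-0.6],[0,-50,0,0,-0.6],[0,-30,0,0,-0.6],[0,0,0,0,-0.6]]'
python3 - <<'E'
from h import *
go(698,-7,160,0)
E
```

```text
time: 39.42
position: [0.5487, -0.1035, 0.0105]
tcp_rot: [-0.549, 0.55, 0.446, -0.445]
force: [-0.7, 0.4, 7.1]
gripper_width: 0.0274
time: 40.05
position: [0.5498, -0.1039, 0.1622]
tcp_rot: [-0.548, 0.551, 0.446, -0.444]
force: [-0.1, 1.5, -0.7]
gripper_width: 0.0275
shift [ 125.4    2.8 -124.9] | yaw 78.1 | now [ 549.8 -103.9  162.2] jaw 78.1
```

```bash

python3 -m crank '[[33,0,-31,0,-0.6],[33,0,-31,0,-0.6],[33,0,-31,0,-0.6],[33,0,-31,0,-0.6],[0,0,0,10.7,-0.6],[0,0,0,10.7,-0.6],[0,0,0,10.7,-0.6],[0,0,0,10.7,-0.6],[0,0,0,10.7,-0.6],[0,0,0,10.7,-0.6],[0,0,0,10.7,-0.6],[0,0,0,0,-0.6],[0,0,0,0,-0.6]]'
python3 - <<'E'
from h import *
go(698,0,20,2.5)
cv2.imwrite("pics/w7.png",vision.camera("wrist")[:,:,::-1])
cv2.imwrite("pics/t7.png",cv2.resize(vision.camera("top")[110:250,190:330],None,fx=4,fy=4)[:,:,::-1])
E
```

```text
time: 41.68
position: [0.696, 0.0002, 0.1584]
tcp_rot: [0.707, -0.707, -0.02, 0.021]
force: [-0.1, 0.2, -0.5]
gripper_width: 0.0276
shift [  2.2 138.4  -0.3] | yaw 0.9 | now [6.960e+02 2.000e-01 1.584e+02] jaw 3.4
```

View pics/w7.png

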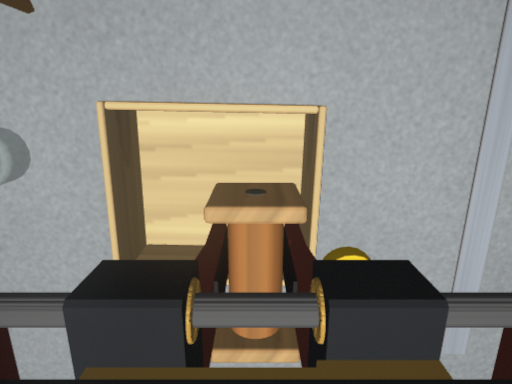

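```bash
python3 - <<'E'
from h import *
print(plane("wrist",[[98,102],[326,106],[320,200],[115,250]],.075)*1000)
E
```

```text
[[577.18008463  66.22502248  75.        ]
 [743.66041762  72.83919537  75.        ]
 [747.16757075   1.01162398  75.        ]
 [582.70769658 -51.6645991   75.        ]]
```

The box rim spans x 0.579–0.746 m, and the bobbin is held over the far half with clearance. I'll lower it.

```bash

python3 -m crank '[[0,45,0,0,-0.6],[0,45,0,0,-0.6],[0,30,0,0,-0.6],[0,14,0,0,-0.6],[0,5,0,0,-0.6],[0,0,0,0,-0.6],[0,0,0,0,0],[0,0,0,0,0],[0,0,0,0,0],[0,-20,0,0,0],[0,-50,0,0,0],[0,-50,0,0,0],[0,-40,0,0,1],[0,0,0,0,1]]'
python3 - <<'E'
from h import *
look("top",["bobbin_a","tape_a","marker_a"])
go(450,142,180,-68)
E
```

```text
time: 43.52
position: [0.6998, -0.0001, 0.1868]
tcp_rot: [-0.706, 0.707, 0.023, -0.016]
force: [0.8, 1.0, -0.6]
gripper_width: 0.0605
top tape_a [500.8, -442.2, 82.1, 73.5, -73.6] [ 501.2 -442.6] 0.78
top tape_a [420.4, -441.5, 81.0, 68.9, 88.5] [ 421.4 -443.2] 0.58
top marker_a [451.5, 411.3, 116.4, 23.2, -0.0] [451.  411.4] 0.65
top marker_a [442.3, 439.0, 118.8, 25.1, -0.7] [439.7 437.9] 0.52
shift [-237.5    0.3  155.1] | yaw 71.2 | now [6.956e+02 2.000e-01 1.797e+02] jaw 3.2
```

```bash

python3 -m crank '[[-47.5,0,31,0,1],[-47.5,0,31,0,1],[-47.5,0,31,0,1],[-47.5,0,31,0,1],[-47.5,0,31,0,1],[0,0,0,10.7,1],[0,0,0,10.7,1],[0,0,0,10.7,1],[0,0,0,10.7,1],[0,0,0,10.7,1],[0,0,0,10.7,1],[0,0,0,7,1],[0,0,0,0,1],[0,0,0,0,1]]'
python3 - <<'E'
from h import *
look("wrist",["bobbin_a"],.3,z=.03)
look("top",["bobbin_a"],.3)
look("side",["bobbin_a"],.3)
go(450,142,6,-68)
E
```

```text
time: 45.48
position: [0.4505, 0.1417, 0.18]
tcp_rot: [-0.586, 0.587, -0.395, 0.395]
force: [-0.7, -0.9, -0.1]
gripper_width: 0.0878
wrist bobbin_a [446.0, 143.4, 86.3, 43.9, 22.1] [446.5 143.3] 0.83
top bobbin_a [706.5, -12.5, 79.9, 40.0, -89.3] [703.8 -13.4] 0.82
top bobbin_a [453.4, 130.3, 86.9, 41.4, 6.4] [440.8 133.6] 0.68
side bobbin_a [450.2, 143.0, 83.7, 63.1, 23.1] [450.  143.9] 0.8
side bobbin_a [704.9, -19.1, 100.2, 56.3, -88.9] [704.5 -18.2] 0.7
shift [ -0.5 174.7  -0.9] | yaw -0.0 | now [451.  141.8 180.7] jaw -68.0
```

```bash

python3 -m crank '[[-1,50,-1,0,0.4],[0,50,0,0,0.4],[0,40,0,0,0.4],[0,20,0,0,0.4],[0,11,0,0,0.4],[0,0,0,0,-0.3],[0,0,0,0,-0.6],[0,0,0,0,-0.6],[0,0,0,0,-0.6],[0,0,0,0,-0.6],[0,0,0,0,-0.6],[0,0,0,0,-0.6],[0,0,0,0,-0.6]]' 25
python3 -m crank '[[0,-20,0,0,-0.6],[0,-50,0,0,-0.6],[0,-50,0,0,-0.6],[0,-30,0,0,-0.6],[0,0,0,-10.7,-0.6],[0,0,0,-10.7,-0.6],[0,0,0,-10.7,-0.6],[0,0,0,-10.7,-0.6],[0,0,0,-10.7,-0.6],[0,0,0,-10.7,-0.6],[0,0,0,-6.8,-0.6],[0,0,0,0,-0.6],[0,0,0,0,-0.6]]'
python3 - <<'E'
from h import *
go(631,-6,160,2.5)
E
```

```text
time: 47.4
position: [0.4503, 0.1425, 0.0104]
tcp_rot: [0.586, -0.586, 0.395, -0.396]
force: [-1.3, -0.4, 7.7]
gripper_width: 0.0275
time: 49.02
position: [0.4496, 0.1424, 0.1597]
tcp_rot: [0.707, -0.707, -0.017, 0.017]
force: [0.7, -0.5, -0.0]
gripper_width: 0.0279
shift [ 173.9   -0.4 -157.1] | yaw 0.3 | now [449.6 142.4 159.7] jaw 2.8
```

```bash

python3 -m crank '[[58,0,-52.4,0,-0.6],[58,0,-52.4,0,-0.6],[57,0,-52.3,0,-0.6],[0,0,0,0,-0.6],[0,0,0,0,-0.6],[0,0,0,0,-0.6]]'
python3 - <<'E'
from h import *
go(630,-6,19,2.5)
E
```

```text
time: 49.78
position: [0.5933, 0.0246, 0.1595]
tcp_rot: [0.707, -0.707, -0.018, 0.019]
force: [0.3, -0.6, 0.7]
gripper_width: 0.0276
shift [ 35.3 140.4 -32.5] | yaw 0.5 | now [593.3  24.6 159.5] jaw 3.0
```

```bash

python3 -m crank '[[35,0,-32,0,-0.6],[0,0,0,0,-0.6],[0,0,0,0,-0.6],[0,45,0,0,-0.6],[0,45,0,0,-0.6],[0,30,0,0,-0.6],[0,14,0,0,-0.6],[0,6,0,0,-0.6],[0,0,0,0,-0.6],[0,0,0,0,0],[0,0,0,0,0],[0,0,0,0,0],[0,-20,0,0,0],[0,-50,0,0,0],[0,-50,0,0,0],[0,-50,0,0,1],[0,-50,0,0,1],[0,0,0,0,1]]'
python3 - <<'E'
from h import *
look("top",["bobbin_a","tape_a","marker_a"],.3)
go(582,-317,290,90)
cv2.imwrite("pics/t8.png",cv2.resize(vision.camera("side"),None,fx=1.5,fy=1.5)[:,:,::-1])
E
```

```text
time: 52.02
position: [0.6344, -0.0069, 0.2449]
tcp_rot: [-0.706, 0.707, 0.022, -0.015]
force: [0.1, 0.6, -0.2]
gripper_width: 0.0705
top tape_a [500.0, -442.4, 78.5, 72.7, -82.2] [ 499.4 -443.9] 0.89
top tape_a [420.3, -442.8, 79.3, 68.9, 88.5] [ 420.7 -444.1] 0.66
top marker_a [442.3, 438.2, 118.8, 23.3, -0.5] [440.6 437.8] 0.73
top marker_a [450.2, 411.3, 119.2, 23.8, 0.1] [451.  411.9] 0.58
shift [ -64.3  -51.9 -307.6] | yaw -87.0 | now [630.3  -6.4 238. ] jaw 3.0
```

View pics/t8.png

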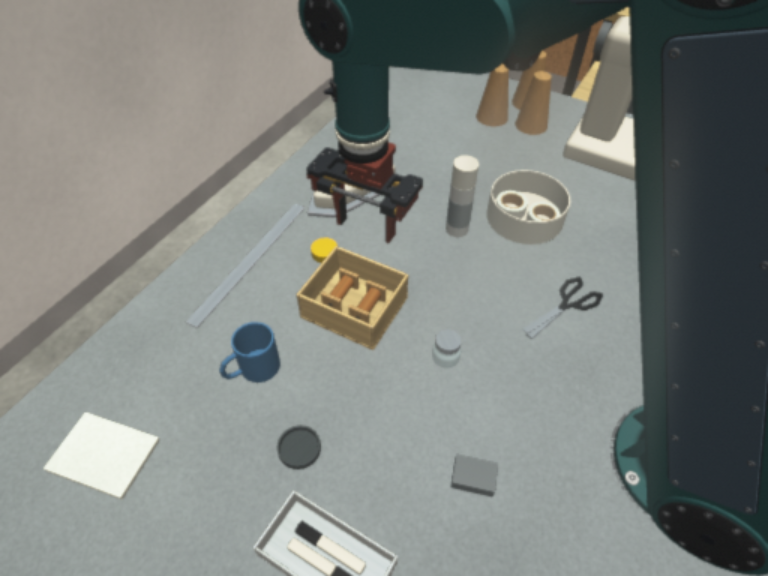

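The side view shows both bobbins in the box at (355,292), both tapes in the tub at (528,205) and both pens in the tray at (325,548). The can, jar and mug are standing. Next is the cap.

```bash

python3 -m crank '[[-10.7,-9,-51.3,0,1],[-10.7,-9,-51.3,0,1],[-10.7,-9,-51.3,0,1],[-10.7,-9,-51.3,0,1],[-10.7,-8,-51.3,0,1],[-10.7,-8,-51.3,0,1],[0,0,0,-10.7,1],[0,0,0,-10.7,1],[0,0,0,-10.7,1],[0,0,0,-10.7,1],[0,0,0,-10.7,1],[0,0,0,-10.7,1],[0,0,0,-10.7,1],[0,0,0,-10.7,1],[0,0,0,-1.4,1],[0,0,0,0,1],[0,0,0,0,1]]' 20
python3 - <<'E'
from h import *
go(582,-317,159,90)
look("wrist",["cap","can"],.2,z=.192)
vision.camera("wrist")
for d in finder.pinpoint("wrist","cap"): print("pin",d["confidence"],plane("wrist",d["pixel"],.14))
for d in finder.pinpoint("wrist","can_seat"): print("seat",d["confidence"],plane("wrist",d["pixel"],.14))
cv2.imwrite("pics/w9.png",vision.camera("wrist")[:,:,::-1])
E
```

```text
time: 54.4
position: [0.5831, -0.3172, 0.2912]
tcp_rot: [0.501, -0.5, -0.499, 0.499]
force: [0.4, 0.5, 0.1]
gripper_width: 0.088
shift [1.000e-01 1.322e+02 1.000e+00] | yaw -0.2 | now [ 583.1 -317.2  291.2] jaw 89.8
wrist cap [574.8, -318.3, 57.9, 52.4, -0.2] [ 575.1 -318.4] 0.94
wrist can [544.9, -317.9, 36.5, 18.9, 88.5] [ 543.1 -317.6] 0.61
pin 0.77 [[ 0.58046817 -0.31937413  0.14      ]]
seat 0.54 [[ 0.58061299 -0.31869283  0.14      ]]
```

View pics/w9.png

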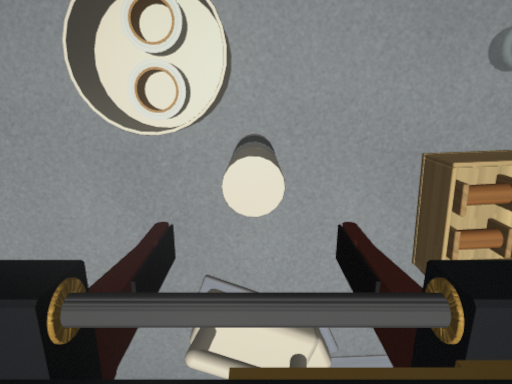

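The view shows the cap's top at (253,186), radius 31 px, within 2–4 mm of centre. I'll descend around it.

```bash

python3 -m crank '[[-1,35,4,0.2,1],[0,35,0,0,1],[0,30,0,0,1],[0,20,0,0,1],[0,12,0,0,1],[0,0,0,0,0.5],[0,0,0,0,0.4],[0,0,0,0,0.3],[0,0,0,0,0.2],[0,0,0,0,0.1],[0,0,0,0,0.0],[0,0,0,0,0],[0,0,0,0,0]]' 12
python3 - <<'E'
from h import *
go(582,-317,159,90)
cv2.imwrite("pics/s10.png",cv2.resize(vision.camera("side")[90:190,250:390],None,fx=4,fy=4)[:,:,::-1])
E
```

```text
time: 56.38
position: [0.5796, -0.3185, 0.1604]
tcp_rot: [-0.501, 0.502, 0.499, -0.499]
force: [-0.8, 0.0, 5.1]
gripper_width: 0.0538
shift [ 1.5  1.4 -2.4] | yaw -0.2 | now [ 579.6 -318.5  160.4] jaw 89.8
```

View pics/s10.png

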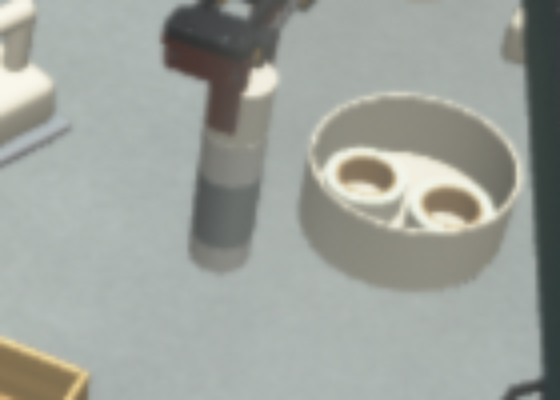

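The fingers hold the cap and the can stands upright. I'll lift straight up and then check.

```bash

python3 -m crank '[[0,-5,0,0,0],[0,-10,0,0,0],[0,-15,0,0,0],[0,-20,0,0,0],[0,-25,0,0,0],[0,-25,0,0,0],[0,0,0,0,0],[0,0,0,0,0]]'
python3 - <<'E'
from h import *
go(584,302,200,90)
look("top",["holder"],.3,z=.008);look("side",["holder","mug"],.3,z=.008)
cv2.imwrite("pics/s11.png",cv2.resize(vision.camera("side")[60:190,250:390],None,fx=4,fy=4)[:,:,::-1])
E
```

```text
time: 57.42
position: [0.5788, -0.318, 0.2592]
tcp_rot: [0.501, -0.501, -0.499, 0.499]
force: [-0.1, -0.9, -1.1]
gripper_width: 0.0537
shift [620.   59.5  -2.5] | yaw -0.2 | now [ 578.8 -318.   259.2] jaw 89.8
top holder [583.3, 302.6, 74.7, 71.3, 88.4] [583.5 302.1] 0.67
side holder [581.9, 303.7, 75.9, 74.6, -59.7] [581.2 304. ] 0.82
side mug [770.5, 185.5, 136.0, 111.5, -67.2] [769.7 192.8] 0.75
```

View pics/s11.png

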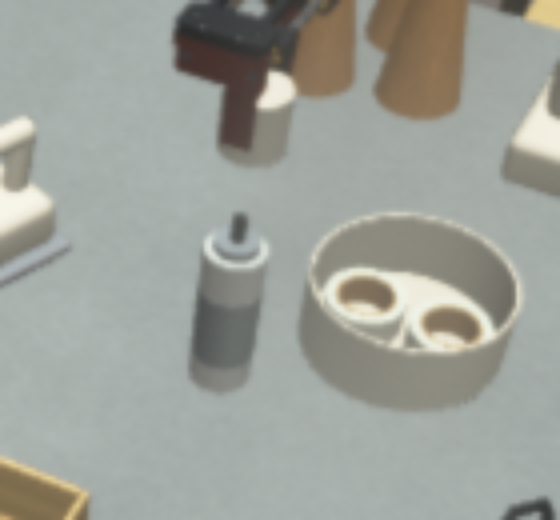

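The cap is off and held level, and the can stands with its nozzle bare. I'll carry the cap part way and re-measure the holder with the wrist camera.

```bash

python3 -m crank '[[58.5,0,0,0.2,0],[58.5,0,0,0,0],[58.5,0,0,0,0],[58.5,0,0,0,0],[58.5,0,0,0,0],[58.5,0,0,0,0],[58.5,0,0,0,0],[58.5,0,0,0,0],[58.5,0,0,0,0],[0,0,0,0,0],[0,0,0,0,0],[0,0,0,0,0]]'
python3 - <<'E'
from h import *
go(583,302.5,120,90)
look("wrist",["holder"],.3,z=.012)
vision.camera("wrist")
for d in finder.pinpoint("wrist","holder"): print("pin",d["confidence"],plane("wrist",d["pixel"],.0))
look("wrist",["cap"],.3,z=.24)
E
```

```text
time: 59.22
position: [0.5832, 0.2068, 0.2596]
tcp_rot: [-0.502, 0.502, 0.497, -0.498]
force: [-0.5, -0.6, 0.8]
gripper_width: 0.0536
shift [ 95.8 139.5   1. ] | yaw -0.5 | now [583.2 206.8 259.6] jaw 89.5
wrist holder [580.7, 304.2, 74.9, 73.3, 22.1] [579.8 303.7] 0.78
pin 0.64 [[0.57545802 0.30274587 0.        ]]
wrist cap [591.5, 207.2, 72.2, 70.0, 89.4] [594.8 207.4] 0.74
```

```bash

python3 -m crank '[[48,30,1,-0.5,0],[48,40,1,0,0],[0,40,0,0,0],[0,40,0,0,0],[0,25,0,0,0],[0,0,0,0,0],[0,0,0,0,0]]'
python3 - <<'E'
from h import *
go(581.5,303.3,27,90)
T=tcp();zr=T[2,3]-.0204
for c in ["wrist","top","side"]:
    vision.camera(c)
    for d in finder.pinpoint(c,"cap"): print(c,"pin",d["confidence"],plane(c,d["pixel"],zr))
cv2.imwrite("pics/w12.png",vision.camera("wrist")[:,:,::-1])
E
```

```text
time: 60.4
position: [0.5823, 0.3044, 0.0858]
tcp_rot: [-0.5, 0.5, 0.501, -0.5]
force: [0.3, -0.3, -0.2]
gripper_width: 0.0539
shift [-1.2 58.8  0.9] | yaw 0.0 | now [582.3 304.4  85.8] jaw 90.0
wrist pin 0.8 [[0.5825219  0.30431132 0.06541292]]
top pin 0.48 [[0.583363   0.3048975  0.06541292]]
top pin 0.23 [[ 0.5695438  -0.30370329  0.06541292]]
side pin 0.52 [[0.5837959  0.30569637 0.06541292]]
```

View pics/w12.png

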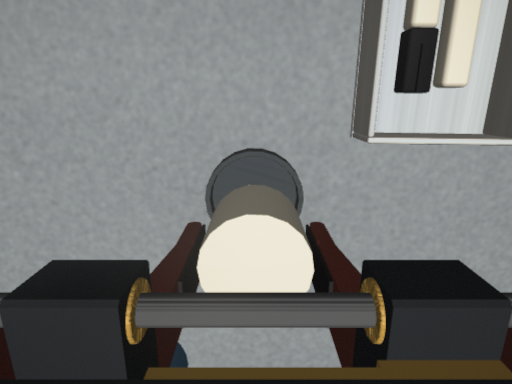

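The view shows the cap over the holder ring at columns 206–303, with an offset of about 1 mm. I'll lower it gently.

```bash

python3 -m crank '[[-1,20,1,0,0],[0,20,0,0,0],[0,8,0,0,0],[0,5,0,0,0],[0,4,0,0,0],[0,2,0,0,0],[0,0,0,0,0],[0,0,0,0,0]]'
python3 - <<'E'
from h import *
go(582,303,26,90)
E
```

```text
time: 61.75
position: [0.5806, 0.3034, 0.026]
tcp_rot: [-0.5, 0.5, 0.5, -0.5]
force: [1.5, 0.4, -0.9]
gripper_width: 0.0539
shift [-0.4  0.  -1.4] | yaw 0.1 | now [580.6 303.4  26. ] jaw 90.1
```

```bash

python3 -m crank '[[0,1,0,0,0],[0,0,0,0,0.3],[0,0,0,0,0.5],[0,0,0,0,0.8],[0,0,0,0,1],[0,0,0,0,1],[0,-10,0,0,1],[0,-30,0,0,1],[0,-50,0,0,1],[0,-60,0,0,1],[0,-50,0,0,1],[0,0,0,0,1],[0,0,0,0,1],[0,0,0,0,1]]'
python3 - <<'E'
from h import *
print(robot.get_state()["force"])
look("top",["bobbin_a","tape_a","marker_a","jar","mug"],.3)
vision.camera("top");
for t,z in [("cap",.005),("can",0),("holder",0)]:
    for d in finder.pinpoint("top",t): print(t,d["confidence"],plane("top",d["pixel"],z))
w=vision.camera("wrist");s=vision.camera("side")
cv2.imwrite("pics/f.png",cv2.resize(np.hstack([w,s]),(800,300))[:,:,::-1])
E
```

```text
time: 63.5
position: [0.5792, 0.3027, 0.2228]
tcp_rot: [0.5, -0.499, -0.499, 0.501]
force: [0.4, -0.1, -0.2]
gripper_width: 0.0876
[ 0.42154983 -0.07281048 -0.17907608]
top bobbin_a [636.2, -12.1, 83.7, 50.6, -83.6] [637.7 -13.7] 0.69
top bobbin_a [704.9, -11.6, 82.3, 43.0, -89.4] [703.3 -12.4] 0.63
top tape_a [420.4, -441.2, 80.5, 68.9, 88.5] [ 420.1 -442.9] 0.67
top tape_a [499.1, -442.4, 82.0, 72.2, -69.4] [ 499.4 -442.5] 0.67
top marker_a [478.1, 408.3, 58.4, 17.5, 2.5] [484.2 407.3] 0.63
top jar [450.6, 7.6, 45.6, 40.4, -1.5] [449.6   7.3] 0.79
top jar [578.9, 294.1, 76.1, 54.6, -30.5] [577.2 291.7] 0.57
top mug [768.1, 216.2, 124.5, 81.2, 40.4] [763.4 216.3] 0.77
cap 0.66 [[0.59094937 0.31385618 0.005     ]]
can 0.88 [[ 0.57716635 -0.3084351   0.        ]]
holder 0.45 [[0.57493789 0.30267255 0.        ]]
```

View pics/f.png

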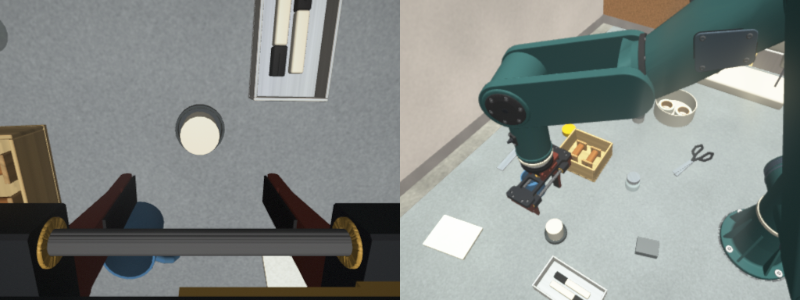

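The cap stands upright inside the holder ring at (200,135). Both pens are in the tray, the bobbins are in the box, the tapes are in the tub, and the gripper is clear. Handing in.

```bash
python3 -c "
from bench import robot
print(robot.close_job())"
```

```text
the job is handed in; nothing more can be done
None
```

The bench is ready and the job is handed in, at about 64 s of the 210 s allowed. Both pens went into the tray, both tape rolls into the tub and both bobbins into the box. Only then did I lift the cap off the can and stand it, open end down, in the holder.

**Along the way:**
- My first grasp of the second pen missed because I lifted before the fingers had closed. The pen had not moved, and the second try held.
- Bobbin A was knocked about 4 cm toward the box during the run. I found it again and picked it up from its new place.

**Last checks:**
- **Items:** The final pictures show all six items in the right containers and the cap standing upright in the holder ring. The gripper was clear, with almost no force on the tool.
- **Can:** The picture after the cap came off showed it upright with its nozzle bare. At the end the arm mostly hid it in the side view, but the top camera put it within about 1 cm of its first reading.
- **Jar and mug:** They looked undisturbed, judging from the pictures and rough readings.
- **Disagreements:** The top-camera network put the cap about 1 cm off the holder's centre, and it reported only one pen, and only part of that one. The wrist picture contradicted both, with the cap inside the ring and both pens in the tray, so I went by that.

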